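# Close up the specimen cabinet, lapped doors in order

## Task

The little grey two-door slide cabinet on the bench has been left open. Shut it properly: close the rebated leaf first, then the leaf with the flange last so that its flange laps over the edge of the other and both lie fully shut and flush. Ease them to without slamming, leave the things around it where they are, and take your hand away at the end.

Things in the scene. Friction and masses are not known exactly. Their poses are not given: they have to be found in the camera images.
- cabinet: Fixed bench-top cabinet of grey-painted steel with slide trays inside, 200 deep, 340 wide, 240 mm high. Origin on the bench under its centre; x points to its back (its front faces -x, towards the robot), y to the robot's left, z up. Hinge axes of its two door leaves: x = -101, y = +170 mm (rebated) and y = -170 mm (flanged). Shut leaves fill x = -101 (rear face) to -126 mm (outer face).
- rebated_leaf (a joint): Opening angle of the robot's left leaf, rad: 0 shut (a stop), up to 1.9; it swings out towards the robot. Plain outer face, no pull. Full thickness (25 mm) from 3 to 152 mm from the hinge axis, then the outer face is cut back to an 11 mm thick rear tongue out to 170 mm. If the flanged leaf is shut first, this one stops against the flange about 0.15 rad short.
- flanged_leaf (a joint): Opening angle of the robot's right leaf, rad: 0 shut (a stop), up to 1.9. 25 mm thick from 3 to 168 mm from the hinge axis, then a 12 mm thick flange, level with the outer face, out to 186 mm: shut, it lies in the other leaf's rebate. It alone has a pull: upright steel bar 9 mm thick, 28 mm off the outer face, 142 mm from the hinge axis, 75 to 160 mm above the bench.
- rebated_leaf_hinge (a point): Point on the left leaf's hinge axis at the height of its top edge. Both leaves reach from 28 to 236 mm above the bench. Open, a leaf's outer face turns away to its own side of the cabinet; press on it to shut the leaf. Hinges are stiff: a leaf stays where it is left and moves at about 1 N on its free edge; mass about 0.85 kg.
- flanged_leaf_hinge (a point): Point on the right leaf's hinge axis at the height of its top edge, 236 mm above the bench. This leaf is built and hung like the other: stiff hinge, about 1 N on the free edge moves it, about 0.85 kg.
- rebated_leaf_edge (a point): Top of the rebated leaf's outer face, where the rebate begins, 152 mm from its hinge axis.
- flanged_leaf_edge (a point): Top of the flanged leaf's outer face at the end of the flange, 186 mm from its hinge axis.
- wash_bottle: White plastic wash bottle with bent spout, 64 mm across, 179 mm high, left of the cabinet. Origin under its centre. Not to be disturbed.
- beaker: Small glass beaker, 68 mm across, 90 mm high, in front and to the left of the cabinet. Origin under its centre. Not to be disturbed.
- specimen_jar: Amber glass jar with black lid, 60 mm across, 78 mm high, right of the cabinet. Origin under its centre. Not to be disturbed.
- slide_box: Grey plastic slide box with white lid, 86 x 99 x 35 mm, in front and to the right of the cabinet. Origin under its centre. Not to be disturbed.
- dishes: Two stacked clear plastic dishes, 94 mm across, 29 mm high, standing on the cabinet's top towards the back. Origin under their centre. Not to be disturbed.
- forceps: Steel forceps, 145 mm long, 6 mm high, lying on the bench in front of the cabinet; the leaves (lower edge 28 mm up) swing over them. Origin on the bench near their middle. Not to be disturbed.
- slide_folder: Flat cardboard slide folder with four slides, 200 x 105 x 9 mm, lying on the bench in front of the cabinet; the leaves swing over it. Origin under its centre. Not to be disturbed.

How it is judged:
By the outcome, as a careful person would: the job done as asked, in the order asked, and still so for the second after the job is handed in, with the robot touching nothing.
It also fails if it takes over 53 s, if anything falls off the work surface, if the arm or the gripper's body presses on something with over 40 N, if the wrist force passes 120 N, or if a joint passes its speed limit or range.

## Robot

A 6-joint arm with a two-finger parallel gripper is mounted at the origin on the work surface. World frame = base frame: x ahead of the robot, y to its left, z up, the work surface at z = 0. Lengths are in m, angles in degrees, forces in N, time in s.
With the tool pointing down it reaches from about 0.35 to 0.875 m from the base axis. Payload 4.2 kg.
Tool frame: the origin (TCP) lies at the very end of the fingers, on their centre line; the grasp point (between the pads) lies 19 mm behind it; z points along the fingers, x is the direction in which the jaws open and shut, and the axes are right-handed (so a half turn about z gives the same grasp; the last joint's range is limited). The gripper opens to 87 mm and grips with 3 to 60 N. Pads are 19 mm wide; open, the fingers measure 117 mm over their backs; the gripper's body (75 mm by 190 mm) begins 51 mm behind the grasp point.
Start: joints at [-55.199, 22.042, 0.453, 0, -68.411, -14.817], TCP at [0.214, -0.587, 0.223] pointing down, gripper open.
Joint ranges: [-179.83, 179.83], [-69.29, 118.12], [-61.27, 80.66], [-181.25, 117.63], [-171.15, -9.14], [-177.46, 177.46]. Speed limits (degrees/s): [159.86, 159.86, 180, 180, 180, 180].

## Interface

Orientations are given as a 3x3 rotation matrix whose columns are the frame's x, y, z axes.
In Python, from station import r gives the robot as it stands.
- The arm moves only by the tool move_arm, never from a script. Its argument "series" is a list that holds one entry, the list of rows, each a list of 7 numbers: the shift along the tool's x, y, z in cm, then the turn, a rotation vector about the tool's x, y, z in degrees, then the opening, from -1 (shut) to 1 (fully open). In form: [[[dx, dy, dz, wx, wy, wz, fingers], ...]]. A call has 1 to 12 rows; each row shifts and turns the commanded pose from where the row before left it, along the tool's axes as they then stand; what a row does not reach is not made up. A row lasts 1/8 s, in which the tool goes at most 62.5 mm and 10.7 degrees, less where a joint would pass 70% of its speed; a pose out of reach is approached as far as the arm can. A call is refused whole if a number of a shift passes 6.25 or a number of a turn 10.7, either way. A call with a gripper value outside its range is refused whole. The fingers move at their own pace and stop on an object; the grip force is fixed at half the most. Time passes only in rows, so rows that do not move let the fingers close. It gives the time, the measured TCP pose, the force and the opening at its end, in the units of the state.
- r.sense(): the state, without advancing time (a new reading comes with each control period).
- r.capture(name): name is "scene" or "top"; returns a dict with "color" (384x512x3 uint8, blue, green, red), "fx", "fy", "cx", "cy" (pixels), "D" ([k1, k2, p1, p2, k3] as OpenCV has them; the pictures are not rectified), "rvec" (rotation vector, rad) and "tvec" (3), from world to camera coordinates, as OpenCV has them. Camera axes: x right, y down, z forward; pixel columns grow to the right and rows downward; lengths in m; the calibration is good to about 2 mm. A picture is of the moment at which its call begins. There is no depth.
- r.finish_job(): hands the job in, once; it reports no verdict.
The state is a dict: "time_s": time; "joints": joint angles; "joint_velocities": joint speeds; "effort": joint torques, N m; "tcp_pos": TCP position; "ee_rot": TCP orientation; "wrist_force": force on the tool from outside, world axes, zero at the start; "moment": the same for the moment, N m; "gripper_width": opening from 0.0 (shut) to 1.0 (fully open).
Only numpy, scipy, OpenCV 4.12 (cv2) and the standard library are available. Lean on these libraries where they do the work, as an engineer would, in place of code of your own. Each camera call takes 0.05 s, during which the arm holds its last target.

## Working session

There is one attempt and no reset: what is moved stays moved. The work goes in short steps, Python scripts to look and compute and a tool call to move; the robot and the scene stay as the last step left them, time stands still between calls to the robot, and variables do not carry over. Pictures are saved under pics/ and viewed, and the job is handed in when it is done.

Besides the shell and the picture viewer there is one more tool, called after ">>>" by a JSON object that holds its "api" and its "payload", one argument or row to a line. move_arm: Moves the arm, as the interface text tells. Its arguments: {"type":"object","properties":{"series":{"type":"array","items":{"type":"array","items":{"type":"array","items":{"type":"number"}}}}},"required":["series"]}

```bash
ls; mkdir -p pics
python3 - <<'E'
from station import r
import cv2
s=r.sense(); print({k:s[k] for k in('time_s','tcp_pos','ee_rot','wrist_force','gripper_width')})
for n in('scene','top'):
    c=r.capture(n); cv2.imwrite(f'pics/{n}0.png',c['color']); print(n,{k:c[k] for k in c if k!='color'})
    import pickle; pickle.dump(c,open(f'{n}0.pkl','wb'))
E
```

```text
pics
{'time_s': 0.0, 'tcp_pos': array([ 0.21339746, -0.58678687,  0.22145391]), 'ee_rot': array([[-3.41596016e-01,  9.39846512e-01, -8.34735636e-04],
       [ 9.39844324e-01,  3.41597024e-01,  2.02960513e-03],
       [ 2.19266051e-03, -9.12165227e-05, -9.99997592e-01]]), 'wrist_force': array([ 0.17680099, -1.10326452, -0.85897891]), 'gripper_width': 1.0030939953242282}
scene {'fx': 430.10216393452635, 'fy': 430.10216393452635, 'cx': 253.4378139863582, 'cy': 193.99755950419785, 'D': array([-0.1313148,  0.       ,  0.       ,  0.       ,  0.       ]), 'rvec': array([ 1.64563771, -2.46238051,  0.3559668 ]), 'tvec': array([0.22728101, 0.56435976, 1.11119619])}
top {'fx': 492.63889566570236, 'fy': 492.63889566570236, 'cx': 263.6067849278049, 'cy': 189.49902922109808, 'D': array([-0.01039079,  0.        ,  0.        ,  0.        ,  0.        ]), 'rvec': array([ 2.17945367, -2.12414593,  0.17147852]), 'tvec': array([-0.03761383,  0.63566687,  1.50980867])}
```

View pics/scene0.png

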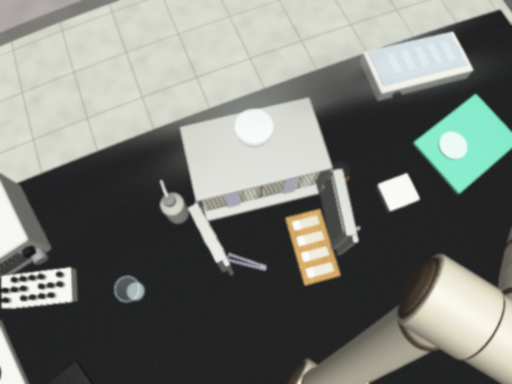

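View pics/top0.png

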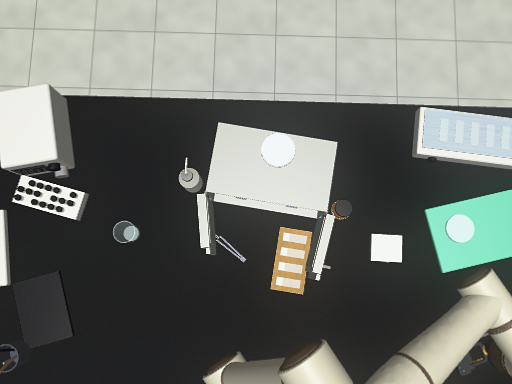

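Run:
```python
import pickle,cv2
for n,(x0,y0,x1,y1) in {'top':(170,110,410,300),'scene':(140,80,420,300)}.items():
    c=pickle.load(open(n+'0.pkl','rb'))['color'][y0:y1,x0:x1]
    k=3 if n=='top' else 2.7
    cv2.imwrite(f'pics/{n}0z.png',cv2.resize(c,None,fx=k,fy=k,interpolation=cv2.INTER_CUBIC))
```

```text
(no output)
```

View pics/top0z.png

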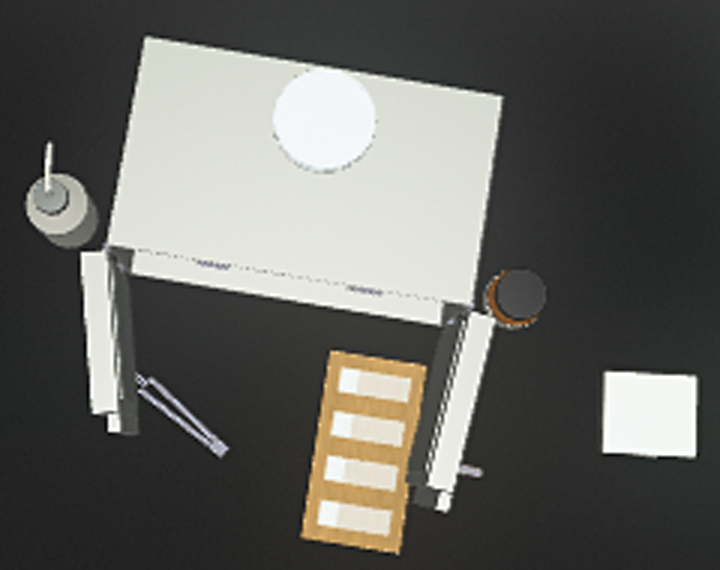

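View pics/scene0z.png

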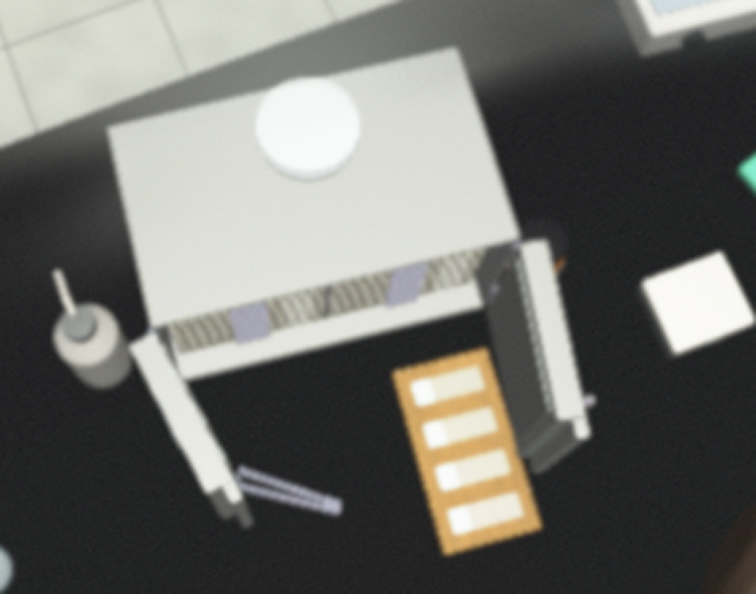

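```bash
cat > h.py <<'E'
import cv2,numpy as np
def ray(c,px):
    K=np.array([[c['fx'],0,c['cx']],[0,c['fy'],c['cy']],[0,0,1]])
    u=cv2.undistortPoints(np.array([[px]],float),K,c['D'])[0,0]
    R=cv2.Rodrigues(c['rvec'])[0]; o=-R.T@c['tvec']; return o,R.T@np.array([u[0],u[1],1])
def onz(c,px,z):
    o,d=ray(c,px); return (o+d*(z-o[2])/d[2])
def cabinet(c,pts): # BL,BR,FL,FR
    pass
E
python3 - <<'E'
import pickle; from h import *
T=pickle.load(open('top0.pkl','rb')); S=pickle.load(open('scene0.pkl','rb'))
t=lambda X,Y,z: onz(T,(170+(X+.5)/3-.5,110+(Y+.5)/3-.5),z)
s=lambda X,Y,z: onz(S,(140+(X+.5)/2.7-.5,80+(Y+.5)/2.7-.5),z)
P={}
for n,a,b,z in [('BL',(145,37),(108,128),.24),('BR',(502,97),(458,48),.24),('FL',(107,247),(153,322),.24),('FR',(474,306),(519,238),.24),
 ('Lhin_out',(81,252),(132,343),.236),('Lhin_in',(103,252),(155,332),.236),('Lreb_out',(93,413),(209,499),.236),('Lreb_in',(117,411),None,.236),('Ltongue',(107,432),None,.236),
 ('Rhin_out',(494,318),(548,240),.236),('Rhin_in',(468,312),(522,243),.236),('Rfl_out',(448,511),(588,436),.236),('Rmain_in',(430,488),(558,416),.236),
 ('pulltop',(482,472),(592,400),.16),('jar',(521,296),None,.078),('bottle',(51,195),(82,320),.17),('bottle_sp',(48,145),(57,271),.179)]:
    print(n,t(*a,z).round(4)[:2], s(*b,z).round(4)[:2] if b else '')
print('forceps',t(137,380,.006).round(3),t(222,450,.006).round(3))
print('folder',[t(*q,.009).round(3)[:2].tolist() for q in((332,351),(427,366),(303,537),(400,554))])
o=lambda q,z:onz(T,q,z).round(3)[:2]
print('beaker',o((124,231),.09),o((131,233),.0),'box',o((386,248),.035))
E
```

```text
BL [0.7966 0.1141] [0.7989 0.1166]
BR [ 0.7484 -0.2218] [ 0.7502 -0.2207]
FL [0.5968 0.1414] [0.6059 0.1426]
FR [ 0.5511 -0.1967] [ 0.5534 -0.1907]
Lhin_out [0.592  0.1655] [0.5962 0.1667]
Lhin_in [0.5926 0.1453] [0.5979 0.1443]
Lreb_out [0.4451 0.1482] [0.4422 0.1534]
Lreb_in [0.4475 0.1265] 
Ltongue [0.4284 0.1348] 
Rhin_out [ 0.541  -0.2157] [ 0.5426 -0.2158]
Rhin_in [ 0.5459 -0.1918] [ 0.5491 -0.1924]
Rfl_out [ 0.3654 -0.1749] [ 0.3665 -0.1696]
Rmain_in [ 0.3855 -0.1584] [ 0.3926 -0.153 ]
pulltop [ 0.4003 -0.2168] [ 0.4012 -0.2108]
jar [ 0.5797 -0.2683] 
bottle [0.6559 0.2053] [0.6556 0.2059]
bottle_sp [0.7035 0.2092] [0.7077 0.2114]
forceps [0.487 0.129 0.006] [0.416 0.036 0.006]
folder [[0.523, -0.078], [0.51, -0.18], [0.327, -0.052], [0.312, -0.154]]
beaker [0.492 0.398] [0.491 0.399] box [ 0.463 -0.411]
```

>>> {"api": "move_arm", "payload": {
  "series": [
    [[0, 0, -1.4, 0, 0, -9.5, -1], [0, 0, -1.4, 0, 0, -9.5, -1], [0, 0, -1.4, 0, 0, -9.5, -1], [0, 0, -1.4, 0, 0, -9.5, -1], [0, 0, -1.4, 0, 0, -9.5, -1], [0, 0, -1.4, 0, 0, -9.5, -1], [0, 0, -1.4, 0, 0, -9.5, -1], [0, 0, -1.4, 0, 0, -9.5, -1], [0, 0, 0, 0, 0, 0, -1]]
  ]
}}

```text
time_s: 1.23
tcp_pos: [0.2138, -0.5876, 0.3352]
ee_rot: [[-0.995, -0.102, 0.001], [-0.102, 0.995, -0.001], [-0.001, -0.001, -1.0]]
wrist_force: [0.5, 0.0, 0.3]
gripper_width: 0.065
```

```bash
cat >> h.py <<'E'
PSI=np.radians(-8.0); CX=np.array([np.cos(PSI),np.sin(PSI)]); CY=np.array([-np.sin(PSI),np.cos(PSI)])
C0=np.array([.675,-.0395])
HL=C0-.101*CX+.17*CY; HR=C0-.101*CX-.17*CY
def pt(side,th,r,off):
    th=np.radians(th); sg=1 if side=='L' else -1
    u=-np.sin(th)*CX-sg*np.cos(th)*CY; n=-np.cos(th)*CX+sg*np.sin(th)*CY
    return (HL if side=='L' else HR)+r*u+off*n
def leafyaw(side,th): return (262-th) if side=='L' else (82+th)
def delta(p):  # tool-frame cm from measured to world p
    from station import r
    s=r.sense(); R=s['ee_rot']; return (R.T@(np.array(p)-s['tcp_pos'])*100).round(2), s['tcp_pos'].round(4), round(np.degrees(np.arctan2(R[1,0],R[0,0]))%360,2), s['wrist_force'].round(1), round(s['time_s'],2),round(s['gripper_width'],2)
E
python3 - <<'E'
from h import *
p=pt('L',75.6,.138,.075); print(p,HL,HR); print(delta([*p,.335]))
E
```

```text
[0.45314221 0.20205194] [0.59864235 0.14290205] [ 0.5513235  -0.19378909]
(array([-3.189e+01,  7.610e+01, -7.000e-02]), array([ 0.2138, -0.5876,  0.3352]), np.float64(185.87), array([0.5, 0. , 0.3]), 1.23, 0.06)
```

>>> {"api": "move_arm", "payload": {
  "series": [
    [[-1, 2, 0, 0, 0, 0, -1], [-1.6, 3.8, 0, 0, 0, 0, -1], [-1.6, 3.8, 0, 0, 0, 0, -1], [-1.6, 3.8, 0, 0, 0, 0, -1], [-1.6, 3.8, 0, 0, 0, 0, -1], [-1.6, 3.8, 0, 0, 0, 0, -1], [-1.6, 3.8, 0, 0, 0, 0, -1], [-1.6, 3.8, 0, 0, 0, 0, -1], [-1.6, 3.8, 0, 0, 0, 0, -1], [-1.6, 3.8, 0, 0, 0, 0, -1], [-1.6, 3.8, 0, 0, 0, 0, -1], [-1.6, 3.8, 0, 0, 0, 0, -1]]
  ]
}}

```text
time_s: 2.72
tcp_pos: [0.3526, -0.1309, 0.3337]
ee_rot: [[-0.995, -0.101, -0.001], [-0.101, 0.995, 0.0], [0.001, 0.001, -1.0]]
wrist_force: [-0.2, 0.9, 0.4]
gripper_width: 0.006
```

>>> {"api": "move_arm", "payload": {
  "series": [
    [[-1.6, 3.8, 0, 0, 0, 0, -1], [-1.6, 3.8, 0, 0, 0, 0, -1], [-1.6, 3.8, 0, 0, 0, 0, -1], [-1.6, 3.8, 0, 0, 0, 0, -1], [-1.6, 3.8, 0, 0, 0, 0, -1], [-1.6, 3.8, 0, 0, 0, 0, -1], [-1.6, 3.8, 0, 0, 0, 0, -1], [-1, 3, 0, 0, 0, 0, -1], [-1, 2, 0, 0, 0, 0, -1], [0, 0.7, 0, 0, 0, 0, -1], [0, 0, 0, 0, 0, 0, -1]]
  ]
}}

```text
time_s: 4.1
tcp_pos: [0.4503, 0.2023, 0.3343]
ee_rot: [[-0.995, -0.104, -0.001], [-0.104, 0.995, -0.001], [0.001, -0.0, -1.0]]
wrist_force: [0.4, 0.3, 0.8]
gripper_width: 0.002
```

Run:
```python
from h import *
from station import r
p=pt('L',75.6,.138,.075); print(delta([*p,.185]))
for n in('scene','top'):
    c=r.capture(n); cv2.imwrite(f'pics/{n}1.png',c['color'])
a=cv2.imread('pics/scene1.png');b=cv2.imread('pics/top1.png')
cv2.imwrite('pics/both1.png',cv2.resize(np.hstack([a[60:340,120:440],b[90:370,130:450]]),None,fx=1.25,fy=1.25))
```

```text
(array([-0.3 , -0.05, 14.93]), array([0.4503, 0.2023, 0.3343]), np.float64(185.95), array([0.4, 0.3, 0.8]), 4.1, 0.0)
```

View pics/both1.png

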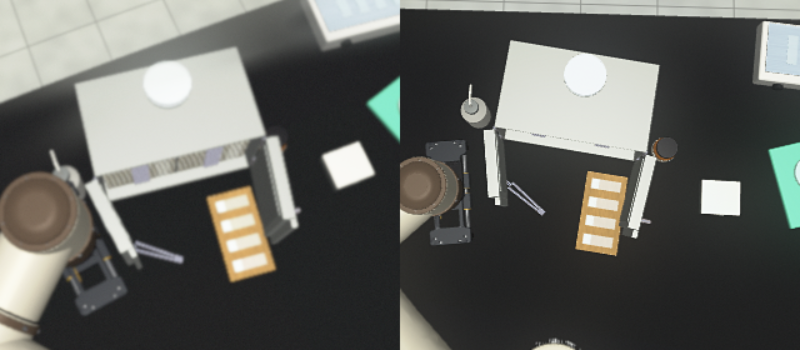

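>>> {"api": "move_arm", "payload": {
  "series": [
    [[-0.3, 0, 1.5, 0, 0, 0, -1], [0, 0, 2.5, 0, 0, 0, -1], [0, 0, 2.5, 0, 0, 0, -1], [0, 0, 2.5, 0, 0, 0, -1], [0, 0, 2.5, 0, 0, 0, -1], [0, 0, 2.0, 0, 0, 0, -1], [0, 0, 1.4, 0, 0, 0, -1], [0, 0, 0, 0, 0, 0, -1]]
  ]
}}

```text
time_s: 5.2
tcp_pos: [0.453, 0.2022, 0.1844]
ee_rot: [[-0.995, -0.104, -0.002], [-0.104, 0.995, -0.002], [0.002, -0.001, -1.0]]
wrist_force: [-0.2, 1.3, -0.9]
gripper_width: 0.009
```

```bash
cat >> h.py <<'E'
def plan(side,th0,ths,r,off,z=.185):
    # rows in tool frame through opening angles ths
    from station import r as rb
    s=rb.sense(); p=s['tcp_pos'].copy(); yaw=np.degrees(np.arctan2(s['ee_rot'][1,0],s['ee_rot'][0,0]))%360
    for th in ths:
        t=np.array([*pt(side,th,r,off),z]); a=np.radians(yaw)
        X=np.array([np.cos(a),np.sin(a),0]);Y=np.array([np.sin(a),-np.cos(a),0]); d=(t-p)*100
        yt=leafyaw(side,th); w=(yt-yaw+180)%360-180
        print(th,[round(float(d@X),2),round(float(d@Y),2),round(float(-d[2]),2),0,0,round(float(-w),1),-1]); p=t;yaw=yt
E
python3 - <<'E'
from h import *
print(delta([*pt('L',75.6,.138,.035),.185]))
plan('L',0,[75.6,72,68,64,60,56,52,48,44,40,36,32,28,24,20],.138,.035)
E
```

```text
(array([-0.05, -4.02, -0.06]), array([0.453 , 0.2022, 0.1844]), np.float64(185.95), array([-0.2,  1.3, -0.9]), 5.2, 0.01)
75.6 [-0.05, -4.02, -0.06, 0, 0, -0.4, -1]
72 [0.19, -0.87, -0.0, 0, 0, -3.6, -1]
68 [0.21, -0.97, -0.0, 0, 0, -4.0, -1]
64 [0.21, -0.97, -0.0, 0, 0, -4.0, -1]
60 [0.21, -0.97, -0.0, 0, 0, -4.0, -1]
56 [0.21, -0.97, -0.0, 0, 0, -4.0, -1]
52 [0.21, -0.97, -0.0, 0, 0, -4.0, -1]
48 [0.21, -0.97, -0.0, 0, 0, -4.0, -1]
44 [0.21, -0.97, -0.0, 0, 0, -4.0, -1]
40 [0.21, -0.97, -0.0, 0, 0, -4.0, -1]
36 [0.21, -0.97, -0.0, 0, 0, -4.0, -1]
32 [0.21, -0.97, -0.0, 0, 0, -4.0, -1]
28 [0.21, -0.97, -0.0, 0, 0, -4.0, -1]
24 [0.21, -0.97, -0.0, 0, 0, -4.0, -1]
20 [0.21, -0.97, -0.0, 0, 0, -4.0, -1]
```

>>> {"api": "move_arm", "payload": {
  "series": [
    [[0, -1, 0, 0, 0, 0, -1], [0, -1, 0, 0, 0, -0.4, -1], [0, -0.8, 0, 0, 0, 0, -1], [0, -0.6, 0, 0, 0, 0, -1], [0, -0.5, 0, 0, 0, 0, -1], [0.1, -0.4, 0, 0, 0, -1.6, -1], [0.1, -0.5, 0, 0, 0, -2, -1], [0.15, -0.73, 0, 0, 0, -3, -1], [0.15, -0.73, 0, 0, 0, -3, -1], [0.15, -0.73, 0, 0, 0, -3, -1], [0.15, -0.73, 0, 0, 0, -3, -1]]
  ]
}}

```text
time_s: 6.58
tcp_pos: [0.4581, 0.1252, 0.1855]
ee_rot: [[-0.926, -0.377, -0.0], [-0.377, 0.926, 0.0], [0.0, 0.0, -1.0]]
wrist_force: [-0.6, 0.8, 0.7]
gripper_width: 0.006
```

Run:
```python
from h import *
from station import r
print(delta([*pt('L',60,.138,.035),.185]))
c=r.capture('top'); cv2.imwrite('pics/t2.png',cv2.resize(c['color'][110:300,150:410],None,fx=2.5,fy=2.5))
```

```text
(array([ 0.1 , -0.12,  0.05]), array([0.4581, 0.1252, 0.1855]), np.float64(202.15), array([-0.6,  0.8,  0.7]), 6.58, 0.01)
```

View pics/t2.png

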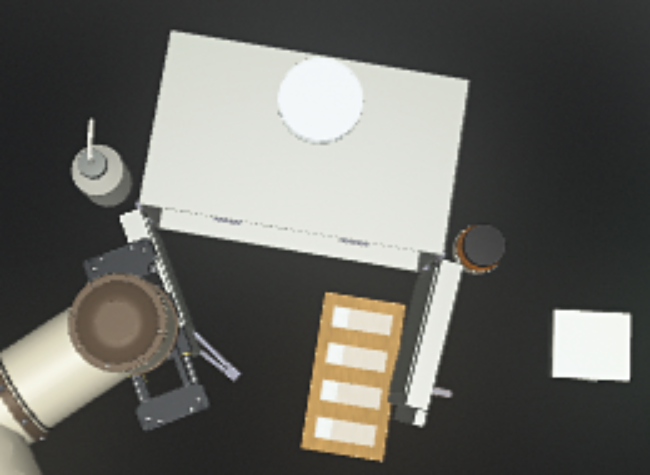

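>>> {"api": "move_arm", "payload": {
  "series": [
    [[0.2, -0.8, 0, 0, 0, -3, -1], [0.18, -0.74, 0, 0, 0, -3, -1], [0.17, -0.73, 0, 0, 0, -3, -1], [0.16, -0.73, 0, 0, 0, -3, -1], [0.16, -0.73, 0, 0, 0, -3, -1], [0.16, -0.73, 0, 0, 0, -3, -1], [0.16, -0.73, 0, 0, 0, -3, -1], [0.16, -0.73, 0, 0, 0, -3, -1], [0.16, -0.73, 0, 0, 0, -3, -1], [0.16, -0.73, 0, 0, 0, -3, -1], [0.16, -0.73, 0, 0, 0, -3, -1], [0.16, -0.73, 0, 0, 0, -3, -1]]
  ]
}}

```text
time_s: 8.12
tcp_pos: [0.4967, 0.0449, 0.1855]
ee_rot: [[-0.529, -0.849, -0.001], [-0.849, 0.529, -0.0], [0.001, 0.001, -1.0]]
wrist_force: [-1.0, 0.6, 0.7]
gripper_width: 0.008
```

Run:
```python
from h import *
print(delta([*pt('L',24,.138,.035),.185]))
plan('L',0,[22,20,18,16,14,12,10,8,6,4,2,0],.138,.035)
```

```text
(array([0.09, 0.05, 0.05]), array([0.4967, 0.0449, 0.1855]), np.float64(238.09), array([-1. ,  0.6,  0.7]), 8.12, 0.01)
22 [0.21, -0.44, 0.05, 0, 0, -1.9, -1]
20 [0.11, -0.48, -0.0, 0, 0, -2.0, -1]
18 [0.11, -0.48, -0.0, 0, 0, -2.0, -1]
16 [0.11, -0.48, -0.0, 0, 0, -2.0, -1]
14 [0.11, -0.48, -0.0, 0, 0, -2.0, -1]
12 [0.11, -0.48, -0.0, 0, 0, -2.0, -1]
10 [0.11, -0.48, -0.0, 0, 0, -2.0, -1]
8 [0.11, -0.48, -0.0, 0, 0, -2.0, -1]
6 [0.11, -0.48, -0.0, 0, 0, -2.0, -1]
4 [0.11, -0.48, -0.0, 0, 0, -2.0, -1]
2 [0.11, -0.48, -0.0, 0, 0, -2.0, -1]
0 [0.11, -0.48, -0.0, 0, 0, -2.0, -1]
```

Go to about 4°, slowing, then feel for the stop.

>>> {"api": "move_arm", "payload": {
  "series": [
    [[0.15, -0.48, 0, 0, 0, -2, -1], [0.14, -0.48, 0, 0, 0, -2, -1], [0.12, -0.48, 0, 0, 0, -2, -1], [0.11, -0.48, 0, 0, 0, -2, -1], [0.11, -0.48, 0, 0, 0, -2, -1], [0.11, -0.48, 0, 0, 0, -2, -1], [0.11, -0.48, 0, 0, 0, -2, -1], [0.08, -0.36, 0, 0, 0, -1.5, -1], [0.08, -0.36, 0, 0, 0, -1.5, -1], [0.05, -0.24, 0, 0, 0, -1, -1], [0.05, -0.24, 0, 0, 0, -1, -1], [0, -0.1, 0, 0, 0, -0.5, -1]]
  ]
}}

```text
time_s: 9.62
tcp_pos: [0.5351, 0.0167, 0.1855]
ee_rot: [[-0.216, -0.976, -0.0], [-0.976, 0.216, -0.0], [0.0, 0.0, -1.0]]
wrist_force: [-1.8, -0.6, 0.1]
gripper_width: 0.004
```

Run:
```python
from h import *
print(delta([*pt('L',0,.138,.035),.185]))
```

```text
(array([ 0.33, -1.07,  0.05]), array([0.5351, 0.0167, 0.1855]), np.float64(257.52), array([-1.8, -0.6,  0.1]), 9.62, 0.0)
```

>>> {"api": "move_arm", "payload": {
  "series": [
    [[0.1, -0.22, 0, 0, 0, -1, -1], [0.05, -0.2, 0, 0, 0, -1, -1], [0.05, -0.2, 0, 0, 0, -0.8, -1], [0.05, -0.15, 0, 0, 0, -0.7, -1], [0.05, -0.12, 0, 0, 0, -0.5, -1], [0, -0.1, 0, 0, 0, -0.5, -1]]
  ]
}}

```text
time_s: 10.38
tcp_pos: [0.5441, 0.0117, 0.1856]
ee_rot: [[-0.139, -0.99, -0.0], [-0.99, 0.139, -0.0], [0.0, 0.0, -1.0]]
wrist_force: [0.1, -0.1, 0.3]
gripper_width: 0.006
```

>>> {"api": "move_arm", "payload": {
  "series": [
    [[0, -0.1, 0, 0, 0, 0, -1], [0, -0.1, 0, 0, 0, 0, -1], [0, -0.05, 0, 0, 0, 0, -1]]
  ]
}}

```text
time_s: 10.75
tcp_pos: [0.5458, 0.0115, 0.1855]
ee_rot: [[-0.14, -0.99, -0.002], [-0.99, 0.14, -0.0], [0.0, 0.002, -1.0]]
wrist_force: [-4.1, 0.6, 2.0]
gripper_width: 0.004
```

>>> {"api": "move_arm", "payload": {
  "series": [
    [[0, -0.05, 0, 0, 0, 0, -1], [0, -0.05, 0, 0, 0, 0, -1], [0, 0, 0, 0, 0, 0, -1]]
  ]
}}

```text
time_s: 11.12
tcp_pos: [0.5457, 0.0115, 0.1855]
ee_rot: [[-0.14, -0.99, -0.004], [-0.99, 0.14, -0.0], [0.001, 0.004, -1.0]]
wrist_force: [-8.4, 0.7, 4.4]
gripper_width: 0.005
```

Run:
```python
from h import *
from station import r
print(delta([*pt('L',0,.138,.035),.185]))
c=r.capture('top'); cv2.imwrite('pics/t3.png',cv2.resize(c['color'][110:300,150:410],None,fx=2.5,fy=2.5))
```

```text
(array([0.05, 0.09, 0.05]), array([0.5457, 0.0115, 0.1855]), np.float64(261.98), array([-8.4,  0.7,  4.4]), 11.12, 0.0)
```

View pics/t3.png

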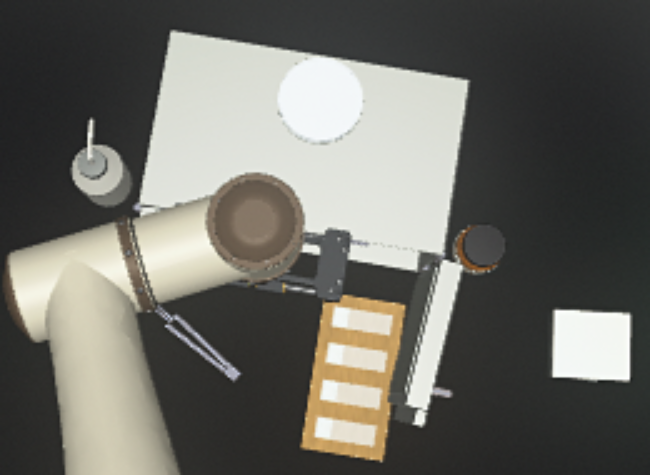

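>>> {"api": "move_arm", "payload": {
  "series": [
    [[0, 0.3, 0, 0, 0, 0, -1], [0, 1, 0, 0, 0, 0, -1], [0, 2, 0, 0, 0, 0, -1], [0, 2, -1, 0, 0, 0, -1], [0, 1, -2.5, 0, 0, 0, -1], [0, 0, -3, 0, 0, 0, -1], [0, 0, -3, 0, 0, 0, -1], [0, 0, -3, 0, 0, 0, -1], [0, 0, -2, 0, 0, 0, -1], [0, 0, 0, 0, 0, 0, -1]]
  ]
}}

```text
time_s: 12.42
tcp_pos: [0.4858, 0.0205, 0.332]
ee_rot: [[-0.139, -0.99, 0.004], [-0.99, 0.139, 0.001], [-0.002, -0.004, -1.0]]
wrist_force: [-0.1, 1.0, -0.5]
gripper_width: 0.002
```

Run:
```python
from h import *
from station import r
print(delta([*pt('R',84.8,.135,.085),.33]))
c=r.capture('top'); cv2.imwrite('pics/t4.png',cv2.resize(c['color'][110:300,150:410],None,fx=2.5,fy=2.5))
```

```text
(array([27.55,  4.75,  0.13]), array([0.4858, 0.0205, 0.332 ]), np.float64(261.99), array([-0.1,  1. , -0.5]), 12.43, 0.0)
```

View pics/t4.png

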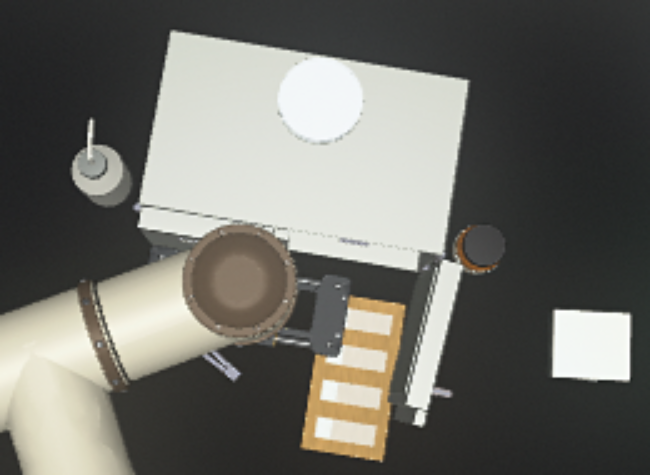

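>>> {"api": "move_arm", "payload": {
  "series": [
    [[1.5, 0.3, 0, 0, 0, 0, -1], [3, 0.5, 0, 0, 0, 0, -1], [3.2, 0.6, 0, 0, 0, 0, -1], [3.2, 0.6, 0, 0, 0, 0, -1], [3.2, 0.6, 0, 0, 0, 0, -1], [3.2, 0.6, 0, 0, 0, 0, -1], [3.2, 0.6, 0, 0, 0, 0, -1], [3.2, 0.5, 0, 0, 0, 0, -1], [2.5, 0.4, 0, 0, 0, 0, -1], [1.3, 0.1, 0, 0, 0, 0, -1], [0, 0, 0, 0, 0, 5, -1]]
  ]
}}

```text
time_s: 13.85
tcp_pos: [0.3986, -0.2462, 0.3297]
ee_rot: [[-0.229, -0.973, -0.001], [-0.973, 0.229, 0.0], [-0.0, 0.002, -1.0]]
wrist_force: [0.4, 0.3, 0.3]
gripper_width: 0.006
```

>>> {"api": "move_arm", "payload": {
  "series": [
    [[0, 0, 0, 0, 0, 9, -1], [0, 0, 0, 0, 0, 9, -1], [0, 0, 0, 0, 0, 9, -1], [0, 0, 0, 0, 0, 9, -1], [0, 0, 0, 0, 0, 9, -1], [0, 0, 0, 0, 0, 9, -1], [0, 0, 0, 0, 0, 9, -1], [0, 0, 0, 0, 0, 9, -1], [0, 0, 0, 0, 0, 9, -1], [0, 0, 0, 0, 0, 9, -1], [0, 0, 0, 0, 0, 0, -1]]
  ]
}}

```text
time_s: 15.22
tcp_pos: [0.3991, -0.2453, 0.33]
ee_rot: [[-0.975, 0.223, -0.001], [0.223, 0.975, 0.0], [0.001, 0.0, -1.0]]
wrist_force: [0.5, -0.2, -0.5]
gripper_width: 0.002
```

Run:
```python
from h import *
from station import r
print(delta([*pt('R',84.8,.135,.085),.19]), r.sense()['joints'].round(0))
c=r.capture('top'); cv2.imwrite('pics/t5.png',cv2.resize(c['color'][110:300,150:410],None,fx=2.5,fy=2.5))
```

```text
(array([-0.16, -0.02, 14.  ]), array([ 0.3991, -0.2453,  0.33  ]), np.float64(167.1), array([ 0.5, -0.2, -0.5]), 15.22, 0.0) [-12.   3.  -9.  -0. -78.  -1.]
```

View pics/t5.png

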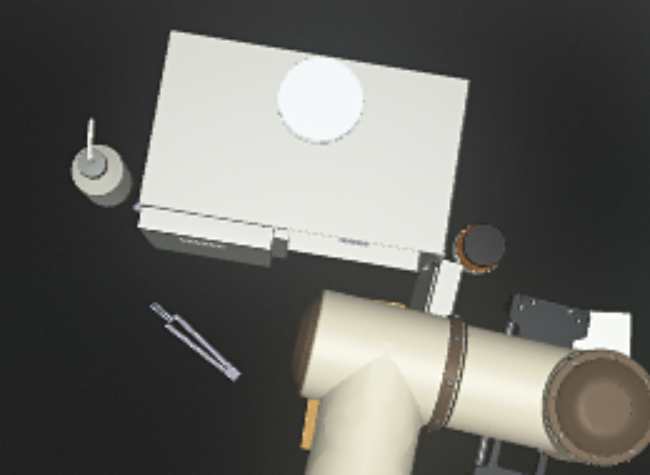

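Run:
```python
from h import *
import pickle
T=pickle.load(open('top0.pkl','rb'))
for z in (.4,.5,.55,.6,.65,.7): print(z,onz(T,(390,272),z).round(3), np.linalg.norm(onz(T,(369,272),z)-onz(T,(411.5,272),z)).round(3), onz(T,(150+315/2.5,110+350/2.5),z).round(3))
o,_=ray(T,(250,200));print(o)
```

```text
0.4 [ 0.394 -0.324  0.4  ] 0.102 [ 0.439 -0.05   0.4  ]
0.5 [ 0.395 -0.297  0.5  ] 0.093 [ 0.437 -0.046  0.5  ]
0.55 [ 0.396 -0.283  0.55 ] 0.089 [ 0.435 -0.044  0.55 ]
0.6 [ 0.396 -0.27   0.6  ] 0.085 [ 0.434 -0.042  0.6  ]
0.65 [ 0.397 -0.256  0.65 ] 0.081 [ 0.433 -0.04   0.65 ]
0.7 [ 0.398 -0.243  0.7  ] 0.076 [ 0.432 -0.038  0.7  ]
[ 0.41032538 -0.00330023  1.58638948]
```

>>> {"api": "move_arm", "payload": {
  "series": [
    [[0, 0, 1.5, 0, 0, 0, -1], [0, 0, 2.5, 0, 0, 0, -1], [0, 0, 2.5, 0, 0, 0, -1], [0, 0, 2.5, 0, 0, 0, -1], [0, 0, 2.5, 0, 0, 0, -1], [0, 0, 1.5, 0, 0, 0, -1], [0, 0, 1.0, 0, 0, 0, -1], [0, 0, 0, 0, 0, 0, -1]]
  ]
}}

```text
time_s: 16.27
tcp_pos: [0.3988, -0.2452, 0.1896]
ee_rot: [[-0.974, 0.225, -0.002], [0.225, 0.974, 0.001], [0.002, 0.0, -1.0]]
wrist_force: [-0.0, -0.4, -0.0]
gripper_width: 0.004
```

Run:
```python
from h import *
print(delta([*pt('R',84.8,.135,.035),.19]))
plan('R',0,[84.8,81.8,78.8,75.8,72.8],.135,.035,.19)
```

```text
(array([-0.2 ,  4.99, -0.04]), array([ 0.3988, -0.2452,  0.1896]), np.float64(167.01), array([-0. , -0.4, -0. ]), 16.27, 0.0)
84.8 [-0.2, 4.99, -0.04, 0, 0, 0.2, -1]
81.8 [0.16, 0.71, -0.0, 0, 0, 3.0, -1]
78.8 [0.16, 0.71, -0.0, 0, 0, 3.0, -1]
75.8 [0.16, 0.71, -0.0, 0, 0, 3.0, -1]
72.8 [0.16, 0.71, -0.0, 0, 0, 3.0, -1]
```

>>> {"api": "move_arm", "payload": {
  "series": [
    [[0, 1, 0, 0, 0, 0, -1], [-0.1, 1.2, 0, 0, 0, 0.2, -1], [-0.1, 1, 0, 0, 0, 0, -1], [0, 0.7, 0, 0, 0, 0, -1], [0, 0.6, 0, 0, 0, 0, -1], [0, 0.45, 0, 0, 0, 0, -1], [0.1, 0.4, 0, 0, 0, 1.6, -1], [0.12, 0.5, 0, 0, 0, 2.2, -1], [0.16, 0.71, 0, 0, 0, 3, -1], [0.16, 0.71, 0, 0, 0, 3, -1], [0.16, 0.71, 0, 0, 0, 3, -1], [0.16, 0.71, 0, 0, 0, 3, -1]]
  ]
}}

```text
time_s: 17.77
tcp_pos: [0.4165, -0.1595, 0.1904]
ee_rot: [[-0.873, 0.487, -0.001], [0.487, 0.874, -0.0], [0.001, -0.001, -1.0]]
wrist_force: [-0.1, -0.4, 0.0]
gripper_width: 0.007
```

Run:
```python
from h import *
from station import r
print(delta([*pt('R',69,.135,.035),.19]))
c=r.capture('scene'); cv2.imwrite('pics/s6.png',cv2.resize(c['color'][80:300,140:420],None,fx=2.5,fy=2.5))
```

```text
(array([0.04, 0.04, 0.04]), array([ 0.4165, -0.1595,  0.1904]), np.float64(150.87), array([-0.1, -0.4,  0. ]), 17.77, 0.01)
```

View pics/s6.png

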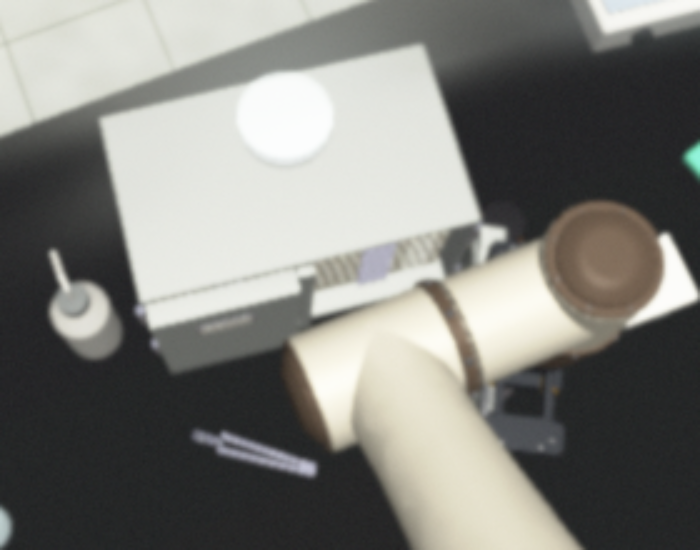

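>>> {"api": "move_arm", "payload": {
  "series": [
    [[0.16, 0.71, 0, 0, 0, 3, -1], [0.16, 0.71, 0, 0, 0, 3, -1], [0.16, 0.71, 0, 0, 0, 3, -1], [0.16, 0.71, 0, 0, 0, 3, -1], [0.16, 0.71, 0, 0, 0, 3, -1], [0.16, 0.71, 0, 0, 0, 3, -1], [0.16, 0.71, 0, 0, 0, 3, -1], [0.16, 0.71, 0, 0, 0, 3, -1], [0.16, 0.71, 0, 0, 0, 3, -1], [0.16, 0.71, 0, 0, 0, 3, -1], [0.16, 0.71, 0, 0, 0, 3, -1], [0.16, 0.71, 0, 0, 0, 3, -1]]
  ]
}}

```text
time_s: 19.32
tcp_pos: [0.463, -0.0874, 0.1902]
ee_rot: [[-0.421, 0.907, -0.002], [0.907, 0.421, 0.0], [0.001, -0.002, -1.0]]
wrist_force: [-1.7, 0.7, 0.8]
gripper_width: 0.004
```

Run:
```python
from h import *
print(delta([*pt('R',33,.135,.035),.19]))
plan('R',0,[31,29,27],.135,.035,.19)
```

```text
(array([0.12, 0.01, 0.02]), array([ 0.463 , -0.0874,  0.1902]), np.float64(114.91), array([-1.7,  0.7,  0.8]), 19.32, 0.0)
31 [0.24, 0.48, 0.02, 0, 0, 1.9, -1]
29 [0.11, 0.47, -0.0, 0, 0, 2.0, -1]
27 [0.11, 0.47, -0.0, 0, 0, 2.0, -1]
```

>>> {"api": "move_arm", "payload": {
  "series": [
    [[0.15, 0.47, 0, 0, 0, 2, -1], [0.15, 0.47, 0, 0, 0, 2, -1], [0.12, 0.47, 0, 0, 0, 2, -1], [0.11, 0.47, 0, 0, 0, 2, -1], [0.11, 0.47, 0, 0, 0, 2, -1], [0.11, 0.47, 0, 0, 0, 2, -1], [0.11, 0.47, 0, 0, 0, 2, -1], [0.11, 0.47, 0, 0, 0, 2, -1], [0.11, 0.47, 0, 0, 0, 2, -1], [0.11, 0.47, 0, 0, 0, 2, -1], [0.11, 0.47, 0, 0, 0, 2, -1], [0.08, 0.35, 0, 0, 0, 1.5, -1]]
  ]
}}

```text
time_s: 20.82
tcp_pos: [0.5136, -0.0606, 0.1905]
ee_rot: [[-0.024, 1.0, 0.0], [1.0, 0.024, 0.0], [0.0, 0.0, -1.0]]
wrist_force: [-1.5, 0.6, -0.0]
gripper_width: 0.005
```

Run:
```python
from h import *
print(delta([*pt('R',0,.135,.035),.19]))
plan('R',0,[7,6,5],.135,.035,.19)
```

```text
(array([0.48, 2.2 , 0.05]), array([ 0.5136, -0.0606,  0.1905]), np.float64(91.39), array([-1.5,  0.6, -0. ]), 20.82, 0.01)
7 [0.23, 0.52, 0.05, 0, 0, 2.4, -1]
6 [0.06, 0.24, -0.0, 0, 0, 1.0, -1]
5 [0.06, 0.24, -0.0, 0, 0, 1.0, -1]
```

>>> {"api": "move_arm", "payload": {
  "series": [
    [[0.08, 0.3, 0, 0, 0, 1.3, -1], [0.08, 0.3, 0, 0, 0, 1.3, -1], [0.08, 0.28, 0, 0, 0, 1.2, -1], [0.08, 0.24, 0, 0, 0, 1.1, -1], [0.06, 0.22, 0, 0, 0, 1, -1], [0.06, 0.2, 0, 0, 0, 1, -1], [0.05, 0.18, 0, 0, 0, 0.8, -1], [0, 0.15, 0, 0, 0, 0.7, -1], [0, 0.12, 0, 0, 0, 0.5, -1], [0, 0.1, 0, 0, 0, 0.3, -1]]
  ]
}}

```text
time_s: 22.08
tcp_pos: [0.5344, -0.0567, 0.1906]
ee_rot: [[0.134, 0.991, 0.0], [0.991, -0.134, 0.0], [0.0, 0.0, -1.0]]
wrist_force: [-0.8, 0.8, 0.2]
gripper_width: 0.004
```

>>> {"api": "move_arm", "payload": {
  "series": [
    [[0, 0.08, 0, 0, 0, 0, -1], [0, 0.08, 0, 0, 0, 0, -1], [0, 0, 0, 0, 0, 0, -1]]
  ]
}}

```text
time_s: 22.45
tcp_pos: [0.5359, -0.057, 0.1906]
ee_rot: [[0.134, 0.991, 0.0], [0.991, -0.134, 0.0], [0.0, 0.0, -1.0]]
wrist_force: [-1.6, 0.3, -0.1]
gripper_width: 0.003
```

Run:
```python
from h import *
print(delta([*pt('R',0,.135,.035),.19]))
```

```text
(array([ 0.17, -0.07,  0.06]), array([ 0.5359, -0.057 ,  0.1906]), np.float64(82.28), array([-1.6,  0.3, -0.1]), 22.45, 0.0)
```

>>> {"api": "move_arm", "payload": {
  "series": [
    [[0, 0.06, 0, 0, 0, 0, -1], [0, 0.06, 0, 0, 0, 0, -1], [0, 0.05, 0, 0, 0, 0, -1], [0, 0, 0, 0, 0, 0, -1]]
  ]
}}

```text
time_s: 22.95
tcp_pos: [0.536, -0.0571, 0.1905]
ee_rot: [[0.135, 0.991, -0.003], [0.991, -0.135, 0.0], [-0.0, -0.003, -1.0]]
wrist_force: [-6.7, 3.1, 2.8]
gripper_width: 0.004
```

>>> {"api": "move_arm", "payload": {
  "series": [
    [[0, 0.06, 0, 0, 0, 0, -1], [0, 0, 0, 0, 0, 0, -1], [0, -0.3, 0, 0, 0, 0, -1], [0, -1, 0, 0, 0, 0, -1], [0, -2, 0, 0, 0, 0, -1], [0, -2, -1, 0, 0, 0, -1], [0, -2, -2.5, 0, 0, 0, -1], [0, -1, -3, 0, 0, 0, -1], [0, 0, -3, 0, 0, 0, -1], [0, 0, -3, 0, 0, 0, -1], [0, 0, -2, 0, 0, 0, -1], [0, 0, 0, 0, 0, 0, -1]]
  ]
}}

```text
time_s: 24.45
tcp_pos: [0.4564, -0.0462, 0.337]
ee_rot: [[0.134, 0.991, 0.004], [0.991, -0.134, 0.001], [0.001, 0.004, -1.0]]
wrist_force: [-0.2, -0.4, -1.2]
gripper_width: 0.005
```

>>> {"api": "move_arm", "payload": {
  "series": [
    [[-2, 0, 0, 0, 0, 0, -1], [-4, 0, 0, 0, 0, 0, -1], [-4, 0, 0, 0, 0, 0, -1], [-4, 0, 0, 0, 0, 0, -1], [-4, 0, 0, 0, 0, 0, -1], [-4, 0, 0, 0, 0, 0, -1], [-4, 0, 0, 0, 0, 0, -1], [-4, 0, 0, 0, 0, 0, -1], [-3, 0, 0, 0, 0, 0, -1], [0, 0, 0, 0, 0, 0, -1]]
  ]
}}

```text
time_s: 25.7
tcp_pos: [0.4107, -0.3743, 0.3333]
ee_rot: [[0.137, 0.991, -0.003], [0.991, -0.137, 0.002], [0.001, -0.003, -1.0]]
wrist_force: [-0.6, 0.4, -0.1]
gripper_width: 0.006
```

Run:
```python
from h import *
from station import r
s=r.sense();print(s['tcp_pos'],s['wrist_force'].round(1),s['time_s'])
import pickle
for n in('top','scene'):
    c=r.capture(n); pickle.dump(c,open(n+'7.pkl','wb')); k=c['color']
    k=k[110:300,150:410] if n=='top' else k[80:300,140:420]
    cv2.imwrite(f'pics/{n}7.png',cv2.resize(k,None,fx=2.7,fy=2.7,interpolation=cv2.INTER_CUBIC))
```

```text
[ 0.41068928 -0.3743425   0.33329621] [-0.6  0.4 -0.1] 25.7
```

View pics/top7.png

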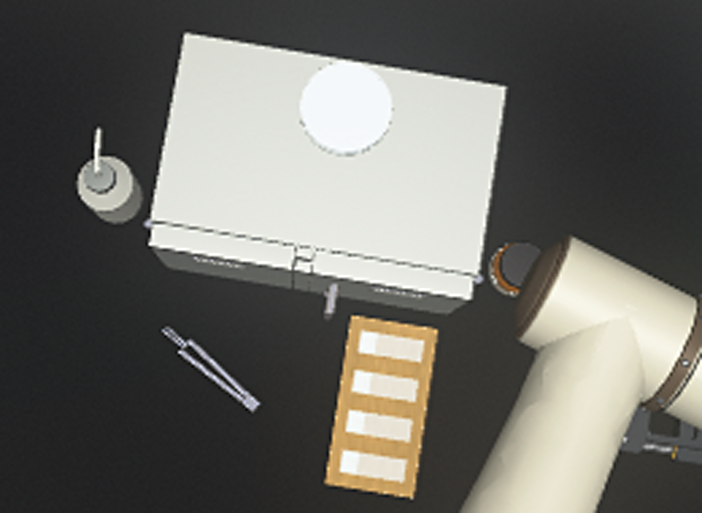

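View pics/scene7.png

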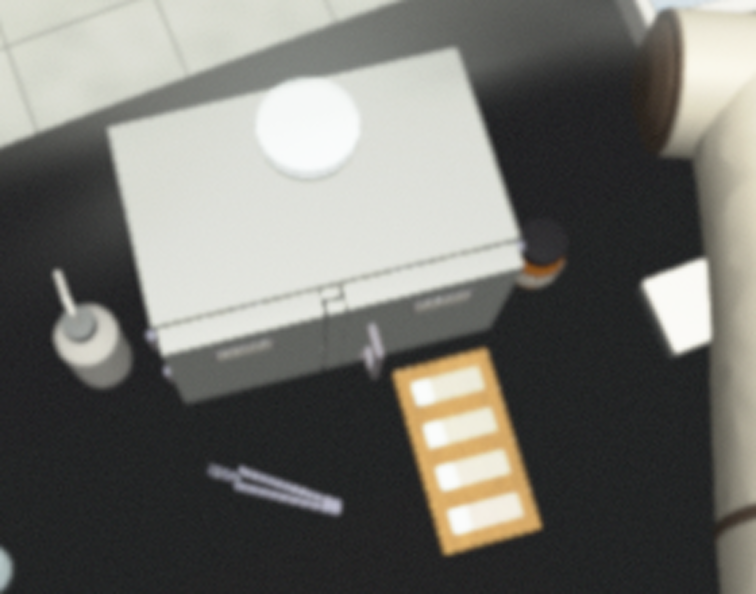

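Run:
```python
import pickle; from h import *
c=pickle.load(open('top7.pkl','rb'))['color']
cv2.imwrite('pics/z7.png',cv2.resize(c[180:230,200:335],None,fx=5.8,fy=5.8,interpolation=cv2.INTER_CUBIC))
a=pickle.load(open('scene0.pkl','rb'))['color'];b=pickle.load(open('scene7.pkl','rb'))['color']
# outer top edge row per column, per leaf: strongest bright->dark step, cast to z=.236
T=pickle.load(open('top7.pkl','rb')); g=cv2.cvtColor(c,cv2.COLOR_BGR2GRAY).astype(float)
for x in range(210,322,8):
    y0=int(199+ (x-206)*.165); col=g[y0-3:y0+12,x]; i=np.argmin(np.diff(col)); d=-np.diff(col)[max(0,i-1):i+2]
    y=y0-3+max(0,i-1)+ (d*np.arange(len(d))).sum()/d.sum()+.5
    p=onz(T,(x,y),.236)[:2]-C0; print(x,round(y,1),'cab x %.1f y %.1f mm'%(p@CX*1e3,p@CY*1e3))
```

```text
210 201.4 cab x -125.7 y 151.4 mm
218 202.6 cab x -125.3 y 129.0 mm
226 201.9 cab x -120.0 y 107.6 mm
234 203.3 cab x -119.9 y 85.2 mm
242 206.6 cab x -125.4 y 61.9 mm
250 208.1 cab x -125.8 y 39.5 mm
258 205.9 cab x -116.3 y 18.8 mm
266 210.5 cab x -125.3 y -5.1 mm
274 212.1 cab x -125.9 y -27.5 mm
282 213.4 cab x -125.8 y -49.8 mm
290 214.5 cab x -125.1 y -72.0 mm
298 215.7 cab x -124.7 y -94.3 mm
306 217.1 cab x -125.0 y -116.6 mm
314 218.7 cab x -125.8 y -139.0 mm
```

View pics/z7.png

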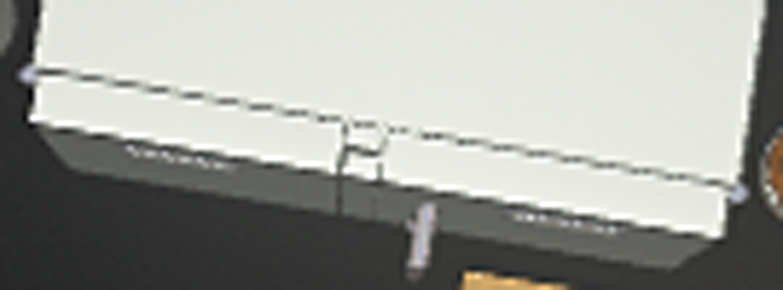

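Both outer faces lie at about -125.5 mm in the cabinet frame, against a nominal -126 mm, and the flange sits in the rebate. The edge points at -116 to -120 mm are false picks on the label or seam.

```bash
python3 -c "
from station import r
print(r.finish_job())"
```

```text
the job is handed in; nothing more can be done
None
```

The cabinet is shut and the job is handed in, at about 26 s of the 53 s allowed. I closed the rebated (left) leaf first, then the flanged leaf. I pushed each one round slowly with the closed fingertips, slowing towards the stop, and then took the hand well away.

- **Stops:** Each leaf came up against its stop: the wrist force rose without further movement. It read about 8 N on the left leaf. On the right it read about 7 N, then I pushed slightly further without a reading.
- **Flushness:** In the last top picture both outer faces lie at about -125 to -126 mm in the cabinet frame, against a nominal -126 mm. The flange sits in the rebate.
- **Failed readings:** Three of the 14 edge readings were off, at -116 to -120 mm. They fall around the left leaf's label and near the seam, so I took them as false picks, not as a leaf standing out of line.
- **Surroundings:** By eye, the wash bottle, jar, dishes, forceps and folder look unmoved. In the last pictures the arm half covers the slide box and my crops show only the edge of the beaker, so I did not check those two fully. The hand did not come near either of them when it was low.

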